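Lay the tie rods into a battery module

TASK

Pull the two long tie rods out of the raked holder and lay them gently across the battery module, one in each pair of open saddles, both with the head hanging outside the end plate nearer the robot and the shank resting down in both saddles, the tail sticking out past the far plate. Leave the short rod in the holder, and do not push the crimper, the bottle or the small tray about.

Things in the scene. Friction and masses are not known exactly. Their poses are not given: they have to be found in the camera images.
- rod_a: long tie rod: plain steel shank 12 mm in diameter, round flat head 28 mm in diameter and 14 mm thick, 200 mm long overall, about 0.15 kg, centre of mass 122 mm from the tail. Stands in one of the holder's sleeves, leaning 35 degrees from vertical, about 125 mm showing. Origin: centre of the tail end face; z runs along the rod to the head (turn about z means nothing)
- rod_b: the second long tie rod, identical to rod_a and interchangeable with it (same size, frame and start)
- rod_a_head (a point): centre of the outer face of rod_a's head, 200 mm from its origin
- rod_b_head (a point): the same on rod_b
- rod_short: short tie rod, 150 mm overall, otherwise the same shape and frame, so its head stands about 40 mm lower in the holder; too short for the job, stays in its sleeve
- rod_short_head (a point): centre of the outer face of the short rod's head, 150 mm from its origin
- holder: fixed holder, base 130 x 190 x 8 mm; three black square sleeves at y = -66, 0, +66 mm, a rod in each (order varies). Sleeves lean 32 deg from vertical to the holder's -x (towards the robot): bore 16, wall 3, depth 75 mm, floor middle at x 50, z 22, mouth middle at x 10, z 86 mm. Rods lie loose in them and slide out along their axis. Origin: centre of the base's underside, z up
- module: fixed battery module on a plate 220 x 170 x 10 mm: yellow cells (top 58 mm above the bench) between two black end plates 8 thick, 150 wide, top at 111 mm, centred at x = -62.5 (near the robot) and +62.5 mm. Each has two open-topped notches (saddles) 20 wide, 12 deep at y = +45 and -45 mm. Origin: centre of the underside, x to the far plate, z up. Holder and module may trade sides
- saddle_left (a point): point midway between the two saddles at the module's y = +45 mm, at the height of the notch floors (99 mm); axes as the module's. A laid rod's axis is 6 mm above it; a well-centred rod has its tail at x = +97.5 and its head's outer face at x = -102.5 mm
- saddle_right (a point): the same for the pair at the module's y = -45 mm
- crimper: bystander, loose, leave alone: orange bench crimper 170 x 70 mm with a carrying handle, 133 mm high, 2.5 kg, standing between holder and module. Origin: centre of its underside; its length is along x
- bottle: bystander, loose, leave alone: white bottle 52 mm in diameter, 130 mm high, beyond the work. Origin: centre of its underside
- lug_tray: bystander, loose, leave alone: small blue tray 90 x 70 x 30 mm holding cable lugs, on the robot's side. Origin: centre of its underside
Things that resemble listed ones, but are neither listed nor needed, are in the scene too. Leave any blue or turquoise look-alike of the rod_b alone. Leave any blue look-alike of the rod_a alone.

How it is judged (in metres and radians):
On the way, in this order (a step that is already met when the one before it is completed fails the run):
1. one long rod lies in a pair of saddles, head at the near side (((x of rod_a in the frame of saddle_left between 0.068 and 0.122 m and y of rod_a in the frame of saddle_left between -0.008 and 0.008 m and z of rod_a in the frame of saddle_left between 0.002 and 0.01 m and x of rod_a_head in the frame of saddle_left between -0.132 and -0.078 m and y of rod_a_head in the frame of saddle_left between -0.008 and 0.008 m and z of rod_a_head in the frame of saddle_left between 0.002 and 0.01 m and linear speed of rod_a below 0.02 m/s) or (x of rod_a in the frame of saddle_right between 0.068 and 0.122 m and y of rod_a in the frame of saddle_right between -0.008 and 0.008 m and z of rod_a in the frame of saddle_right between 0.002 and 0.01 m and x of rod_a_head in the frame of saddle_right between -0.132 and -0.078 m and y of rod_a_head in the frame of saddle_right between -0.008 and 0.008 m and z of rod_a_head in the frame of saddle_right between 0.002 and 0.01 m and linear speed of rod_a below 0.02 m/s) or (x of rod_b in the frame of saddle_left between 0.068 and 0.122 m and y of rod_b in the frame of saddle_left between -0.008 and 0.008 m and z of rod_b in the frame of saddle_left between 0.002 and 0.01 m and x of rod_b_head in the frame of saddle_left between -0.132 and -0.078 m and y of rod_b_head in the frame of saddle_left between -0.008 and 0.008 m and z of rod_b_head in the frame of saddle_left between 0.002 and 0.01 m and linear speed of rod_b below 0.02 m/s) or (x of rod_b in the frame of saddle_right between 0.068 and 0.122 m and y of rod_b in the frame of saddle_right between -0.008 and 0.008 m and z of rod_b in the frame of saddle_right between 0.002 and 0.01 m and x of rod_b_head in the frame of saddle_right between -0.132 and -0.078 m and y of rod_b_head in the frame of saddle_right between -0.008 and 0.008 m and z of rod_b_head in the frame of saddle_right between 0.002 and 0.01 m and linear speed of rod_b below 0.02 m/s))), for 0.2 s.
2. both long rods lie in the saddles, one in each pair ((((x of rod_a in the frame of saddle_left between 0.068 and 0.122 m and y of rod_a in the frame of saddle_left between -0.008 and 0.008 m and z of rod_a in the frame of saddle_left between 0.002 and 0.01 m and x of rod_a_head in the frame of saddle_left between -0.132 and -0.078 m and y of rod_a_head in the frame of saddle_left between -0.008 and 0.008 m and z of rod_a_head in the frame of saddle_left between 0.002 and 0.01 m and linear speed of rod_a below 0.02 m/s) and (x of rod_b in the frame of saddle_right between 0.068 and 0.122 m and y of rod_b in the frame of saddle_right between -0.008 and 0.008 m and z of rod_b in the frame of saddle_right between 0.002 and 0.01 m and x of rod_b_head in the frame of saddle_right between -0.132 and -0.078 m and y of rod_b_head in the frame of saddle_right between -0.008 and 0.008 m and z of rod_b_head in the frame of saddle_right between 0.002 and 0.01 m and linear speed of rod_b below 0.02 m/s)) or ((x of rod_a in the frame of saddle_right between 0.068 and 0.122 m and y of rod_a in the frame of saddle_right between -0.008 and 0.008 m and z of rod_a in the frame of saddle_right between 0.002 and 0.01 m and x of rod_a_head in the frame of saddle_right between -0.132 and -0.078 m and y of rod_a_head in the frame of saddle_right between -0.008 and 0.008 m and z of rod_a_head in the frame of saddle_right between 0.002 and 0.01 m and linear speed of rod_a below 0.02 m/s) and (x of rod_b in the frame of saddle_left between 0.068 and 0.122 m and y of rod_b in the frame of saddle_left between -0.008 and 0.008 m and z of rod_b in the frame of saddle_left between 0.002 and 0.01 m and x of rod_b_head in the frame of saddle_left between -0.132 and -0.078 m and y of rod_b_head in the frame of saddle_left between -0.008 and 0.008 m and z of rod_b_head in the frame of saddle_left between 0.002 and 0.01 m and linear speed of rod_b below 0.02 m/s)))), for 0.2 s.
At the end, for the whole second after the job is handed in: each saddle pair holds one long rod at rest: both rod ends within 8 mm of the pair's middle line, axis 2 to 10 mm above the notch floors, within 24 mm lengthwise of centred, head at the near end; short rod's tail within 15 and head within 20 mm, crimper, bottle, tray within 25 mm of their starts ((((x of rod_a in the frame of saddle_left between 0.068 and 0.122 m and y of rod_a in the frame of saddle_left between -0.008 and 0.008 m and z of rod_a in the frame of saddle_left between 0.002 and 0.01 m and x of rod_a_head in the frame of saddle_left between -0.132 and -0.078 m and y of rod_a_head in the frame of saddle_left between -0.008 and 0.008 m and z of rod_a_head in the frame of saddle_left between 0.002 and 0.01 m and linear speed of rod_a below 0.02 m/s) and (x of rod_b in the frame of saddle_right between 0.068 and 0.122 m and y of rod_b in the frame of saddle_right between -0.008 and 0.008 m and z of rod_b in the frame of saddle_right between 0.002 and 0.01 m and x of rod_b_head in the frame of saddle_right between -0.132 and -0.078 m and y of rod_b_head in the frame of saddle_right between -0.008 and 0.008 m and z of rod_b_head in the frame of saddle_right between 0.002 and 0.01 m and linear speed of rod_b below 0.02 m/s)) or ((x of rod_a in the frame of saddle_right between 0.068 and 0.122 m and y of rod_a in the frame of saddle_right between -0.008 and 0.008 m and z of rod_a in the frame of saddle_right between 0.002 and 0.01 m and x of rod_a_head in the frame of saddle_right between -0.132 and -0.078 m and y of rod_a_head in the frame of saddle_right between -0.008 and 0.008 m and z of rod_a_head in the frame of saddle_right between 0.002 and 0.01 m and linear speed of rod_a below 0.02 m/s) and (x of rod_b in the frame of saddle_left between 0.068 and 0.122 m and y of rod_b in the frame of saddle_left between -0.008 and 0.008 m and z of rod_b in the frame of saddle_left between 0.002 and 0.01 m and x of rod_b_head in the frame of saddle_left between -0.132 and -0.078 m and y of rod_b_head in the frame of saddle_left between -0.008 and 0.008 m and z of rod_b_head in the frame of saddle_left between 0.002 and 0.01 m and linear speed of rod_b below 0.02 m/s))) and distance of rod_short from where it was at the start of the episode below 0.015 m and distance of rod_short_head from where it was at the start of the episode below 0.02 m and distance of each of crimper, bottle, lug_tray from where it was at the start of the episode below 0.025 m); the robot touches nothing.
It fails at once if short rod pulled out or a bystander shoved (not (distance of rod_short from where it was at the start of the episode below 0.03 m) or not (distance of rod_short_head from where it was at the start of the episode below 0.04 m) or not (distance of crimper from where it was at the start of the episode below 0.04 m) or not (distance of bottle from where it was at the start of the episode below 0.04 m) or not (distance of lug_tray from where it was at the start of the episode below 0.04 m)).
It fails at once if a long rod pressed or slammed on the module with more than 60 N (contact force between any of rod_a, rod_b and module above 60 N).
It also fails if it takes over 67 s, if anything falls off the work surface, if the arm or the gripper's body presses on something with over 40 N, if the wrist force passes 120 N, or if a joint passes its speed limit or range.

ROBOT

A 7-joint arm with a two-finger parallel gripper is mounted at the origin on the work surface. World frame = base frame: x ahead of the robot, y to its left, z up, the work surface at z = 0. Lengths are in m, angles in degrees, forces in N, time in s.
With the tool pointing down it reaches from about 0.35 to 0.9 m from the base axis. Payload 19.9 kg.
Tool frame: the origin (TCP) lies midway between the tips of the shut fingers; the grasp point (between the pads) lies 19 mm behind it; z points along the fingers, y is the line along which they close (so a half turn about z gives the same grasp; the last joint's range is limited). The gripper opens to 85 mm and grips with 20 to 120 N. Pads are 22 mm wide; open, the fingers measure 114 mm over their backs; the gripper's body (76 mm by 85 mm) begins 54 mm behind the grasp point. The pads swing forward as they close: fully open they stand 13 mm farther back than shut.
Start: joints at [-72.221, 23.915, -0.59, 92.452, 0.269, 63.638, -3.037], TCP at [0.215, 0.587, 0.231] pointing down, gripper open.
Joint ranges: [-161.28, 161.28], [-22.2, 115.67], [-73.04, 71.86], [3.21, 147.25], [-68.34, 248.33], [10.77, 114.83], [-161.83, 161.83]. Speed limits (degrees/s): [108.29, 108.29, 136.94, 136.94, 172.46, 172.46, 172.46].

INTERFACE

Orientations are given as [roll, pitch, yaw] about the fixed x, y, z axes, in that order (R = Rz(yaw) Ry(pitch) Rx(roll)).
In Python, from workcell import sensors, viewer, ticket gives the robot as it stands.
- The arm moves only by the shell command python3 -m pendant 'ROWS'. ROWS is JSON, a list of rows, each a list of 7 numbers: the shift along the tool's x, y, z in mm, then the turn, a rotation vector about the tool's x, y, z in degrees, then the finger opening in mm, from 0 to 85.4. A call has 1 to 12 rows; each row shifts and turns the commanded pose from where the row before left it, along the tool's axes as they then stand; what a row does not reach is not made up. A row lasts 1/12 s, in which the tool goes at most 41.7 mm and 7.16 degrees, less where a joint would pass 70% of its speed; a pose out of reach is approached as far as the arm can. A call with a gripper value outside its range is refused whole. The fingers move at their own pace and stop on an object; the grip force is fixed at half the most. Time passes only in rows, so rows that do not move let the fingers close. It gives the time, the measured TCP pose, the force, the opening and the grip force at its end, in the units of the state.
- sensors.read_state(): the state, without advancing time (a new reading comes with each control period).
- viewer.camera(name): name is "scene" or "top" or "wrist"; returns the picture (420x560x3 uint8, red, green, blue); there is no depth.
- viewer.camera_model(name): a dict with "vfov" (degrees; the focal length in pixels is half the picture's height over the tangent of half this angle, whatever the lens; pixels are square), "cx", "cy" (the principal point, pixels), "R" (3x3) and "t" (3): a world point X has camera coordinates R X + t. Camera axes: x right, y down, z forward; pixel columns grow to the right and rows downward; lengths in m; the calibration is good to about 2 mm. A picture is of the moment at which its call begins: read the wrist's pose just before it. camera_model takes no time and is no camera call; for the wrist camera it gives the pose at the moment of the call.
- ticket.hand_in(): hands the job in; it is judged then, once.
Trained networks look in the newest picture that a camera, given by its name, has taken for a name from the list of things; names that differ only in an ending like _2 or _b are one class to them, and where a whole thing is asked for, a point or a joint stands for the part that bears it (a point fixed in the world has none). Each returns a list of dicts, best first, with "conf" (0 to 1); they miss things now and then, are a little off and sometimes report something else, mostly with a low value. They report only what shows in the picture. A call takes as long as a camera call. They do not tell look-alikes from the thing itself.
- viewer.spot_in(target, camera): "xyz" ([x, y, z] in m, in world coordinates, good to about 4 mm: the middle of the surface that is visible of it).
- viewer.cut_out(target, camera): "region" (420x560 bool, what is visible of it).
The state is a dict: "time_s": time; "q": joint angles; "dq": joint speeds; "joint_torque": joint torques, N m; "position": TCP position; "tcp_rot": TCP orientation; "wrist_force": force on the tool from outside, world axes, zero at the start; "wrist_torque": the same for the moment, N m; "finger_gap": finger opening in m; "grasp_force": force on a finger pad.
Only numpy, scipy, OpenCV 4.12 (cv2) and the standard library are available. Lean on these libraries where they do the work, as an engineer would, in place of code of your own. Each camera call takes 0.05 s, during which the arm holds its last target. There are 200 camera calls.

## Working session

There is one attempt and no reset: what is moved stays moved. The work goes in short steps, Python scripts to look and compute and a shell command to move; the robot and the scene stay as the last step left them, time stands still between calls to the robot, and variables do not carry over. Pictures are saved under pics/ and viewed, at most 10 in all, crops included, and the job is handed in when it is done.

```bash
mkdir -p pics; ls; python3 - <<'E'
from workcell import sensors, viewer
import cv2,numpy as np
s=sensors.read_state();print({k:np.round(v,3).tolist() for k,v in s.items()})
ims=[]
for c in("scene","top"):
    im=viewer.camera(c);cv2.imwrite(f"pics/{c}0.png",im[:,:,::-1])
    m=viewer.camera_model(c);print(c,m)
    for n in("rod_a","rod_a_head","rod_short","holder","module","saddle_left","crimper","bottle","lug_tray"):
        try:print(n,[(np.round(d["xyz"],3).tolist(),round(d["conf"],2)) for d in viewer.spot_in(n,c)])
        except Exception as e:print(n,e)
E
```

```text
pics
{'time_s': 0.0, 'q': [-72.22, 23.948, -0.59, 92.486, 0.269, 63.639, -3.036], 'dq': [0.084, 0.034, 0.003, 0.003, -0.077, 0.046, -0.094], 'joint_torque': [-0.0, -86.445, 0.679, -43.491, 0.019, 0.007, 0.0], 'position': [0.215, 0.586, 0.231], 'tcp_rot': [-179.928, 0.005, 159.843], 'wrist_force': [0.898, -0.186, 0.091], 'wrist_torque': [-0.054, -0.065, -0.031], 'grasp_force': 0.0, 'finger_gap': 0.085}
scene {'vfov': 53.07027948304652, 'cx': 278.89652954067117, 'cy': 217.02617920540868, 'R': array([[-0.46334436,  0.8860556 ,  0.01474679],
       [ 0.58275772,  0.31719323, -0.74818574],
       [-0.66761175, -0.33807384, -0.66332544]]), 't': array([ 0.25403033, -0.19438712,  1.38558151])}
rod_a [([0.733, 0.289, 0.015], 0.96), ([0.487, 0.189, 0.146], 0.92), ([0.485, 0.25, 0.144], 0.61), ([0.3, -0.173, 0.018], 0.51), ([0.33, 0.18, 0.014], 0.48)]
rod_a_head [([0.333, 0.181, 0.017], 0.73), ([0.483, 0.185, 0.144], 0.55)]
rod_short [([0.496, 0.315, 0.124], 0.87)]
holder [([0.56, 0.252, 0.032], 0.57)]
module [([0.596, -0.185, 0.057], 0.55)]
saddle_left []
crimper [([0.654, -0.0, 0.086], 0.98)]
[... 306 characters left out ...]
69]]), 't': array([0.00107381, 0.51687632, 1.04025446])}
rod_a [([0.722, 0.279, 0.015], 0.91), ([0.298, 0.18, 0.013], 0.76), ([0.465, 0.244, 0.186], 0.75), ([0.291, -0.17, 0.015], 0.61), ([0.459, 0.181, 0.178], 0.6)]
rod_a_head [([0.298, 0.182, 0.013], 0.81), ([0.466, 0.177, 0.178], 0.62)]
rod_short [([0.49, 0.312, 0.143], 0.67)]
holder [([0.528, 0.248, 0.007], 0.89)]
module [([0.548, -0.2, 0.052], 0.66)]
saddle_left [([0.553, -0.203, 0.053], 0.59)]
crimper [([0.594, -0.012, 0.095], 0.82), ([0.461, 0.245, 0.183], 0.32), ([0.551, -0.196, 0.056], 0.16)]
bottle [([0.77, 0.043, 0.086], 0.86), ([0.525, 0.245, 0.008], 0.41)]
lug_tray [([0.435, -0.013, 0.004], 0.55), ([0.553, -0.198, 0.054], 0.48)]
```

View pics/scene0.png

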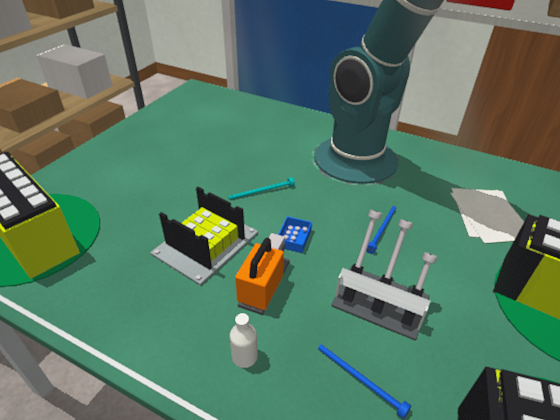

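View pics/top0.png

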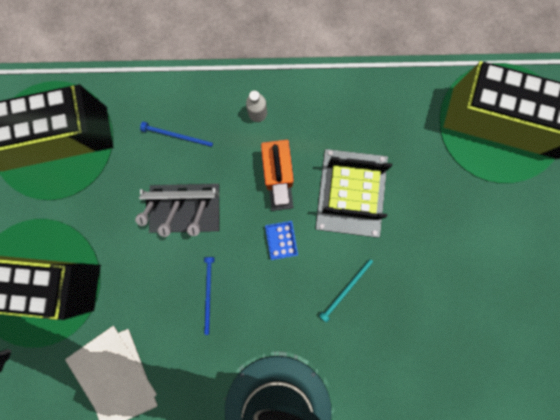

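The top view has the holder at about (185,208), with long-rod heads at (164,231) and (193,230) and the short one at (141,220). The module is at (352,193), the crimper at (278,172) and the tray at (282,240). The blue and turquoise rods lie loose. I'll enlarge the module and holder in both views.

```bash
python3 - <<'E'
import cv2,numpy as np
t=cv2.imread('pics/top0.png');s=cv2.imread('pics/scene0.png')
f=lambda im,x,y,w:cv2.resize(im[y:y+w*3//4,x:x+w],(400,300),interpolation=cv2.INTER_CUBIC)
cv2.imwrite('pics/m1.png',np.vstack([np.hstack([f(t,290,140,132),f(t,120,160,120)]),np.hstack([f(s,140,180,132),f(s,320,200,132)])]))
E
```

```text
(no output)
```

View pics/m1.png

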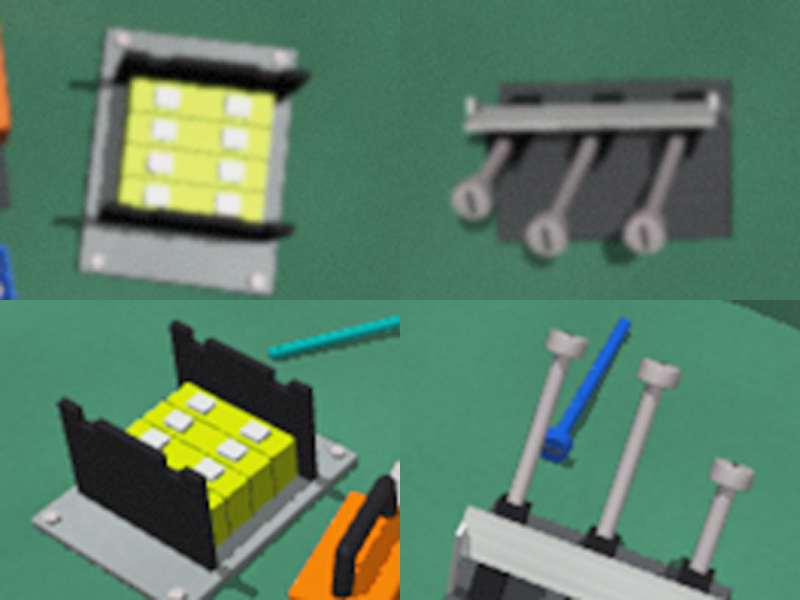

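The enlargement shows the plate corners of the module and holder, the three heads and the bar behind the sleeves. I'll turn these into positions.

```bash
cat > h.py <<'E'
import numpy as np
from workcell import viewer, sensors
def K(m): f=210/np.tan(np.radians(m["vfov"]/2)); return f,m["cx"],m["cy"]
def ray(m,p):
    f,cx,cy=K(m); d=np.array([(p[0]-cx)/f,(p[1]-cy)/f,1.]); R=np.array(m["R"]);t=np.array(m["t"])
    d=R.T@d; return -R.T@t, d/np.linalg.norm(d)
def at_z(m,p,z): c,d=ray(m,p); return c+d*(z-c[2])/d[2]
def tri(obs):
    A=0;b=0
    for m,p in obs:
        c,d=ray(m,p);P=np.eye(3)-np.outer(d,d);A=A+P;b=b+P@c
    X=np.linalg.solve(A,b); return X,[round(float(np.linalg.norm((np.eye(3)-np.outer(*[ray(m,p)[1]]*2))@(X-ray(m,p)[0])))*1000,1) for m,p in obs]
def proj(m,X):
    f,cx,cy=K(m);c=np.array(m["R"])@X+np.array(m["t"]);return np.array([f*c[0]/c[2]+cx,f*c[1]/c[2]+cy])
E
python3 - <<'E'
from h import *
T=viewer.camera_model("top");S=viewer.camera_model("scene")
for nm,z,c in(("mod",.01,[(325.3,149.2),(388,156.5),(379.8,236.7),(316.1,229.1)]),("hold",.008,[(149.7,184.6),(219.3,183.7),(219.6,230.8),(149.7,231.7)])):
    P=np.array([at_z(T,p,z) for p in c]);print(nm,P.round(3).tolist(),P.mean(0).round(4),[round(float(np.linalg.norm(P[i]-P[i-1])),3) for i in range(4)])
    a=P[0]+P[1]-P[2]-P[3];print("yaw",np.degrees(np.arctan2(a[1],a[0])).round(2))
    b=P[0]+P[3]-P[2]-P[1];print("yaw",np.degrees(np.arctan2(-b[0],b[1])).round(2))
for s,t in(((375.4,212.2),(193.5,229.6)),((405.8,222.1),(164.1,230.8)),((429.6,254.8),(141.6,220))):print(tri([(S,s),(T,t)]))
E
```

```text
mod [[0.678, -0.137, 0.01], [0.655, -0.306, 0.01], [0.439, -0.275, 0.01], [0.461, -0.108, 0.01]] [ 0.5586 -0.2065  0.01  ] [0.219, 0.17, 0.218, 0.169]
yaw -7.92
yaw -7.62
hold [[0.588, 0.341, 0.008], [0.588, 0.151, 0.008], [0.46, 0.15, 0.008], [0.46, 0.338, 0.008]] [0.524  0.2448 0.008 ] [0.128, 0.19, 0.128, 0.188]
yaw 1.05
yaw -0.01
(array([0.45304539, 0.18037474, 0.18334543]), [0.0, 0.0])
(array([0.45134479, 0.24654286, 0.18210672]), [0.4, 0.4])
(array([0.47985015, 0.3122099 , 0.14246845]), [0.4, 0.4])
```

```bash
cat > plan.py <<'E'
import sys,numpy as np
from scipy.spatial.transform import Rotation as Ro
from workcell import sensors
def pose(tilt,yaw): # tool axes: yaw=180 -> x=-X,y=+Y,z=-Z ; tilt + points back to robot
    return Ro.from_euler('xyz',[180,0,yaw],degrees=True)*Ro.from_euler('y',tilt,degrees=True)
def plan(g,tilt,yaw,start=None,N=None):
    """rows from start (grasp point,tilt,yaw) or the measured pose to grasp point g"""
    if start is None:
        s=sensors.read_state();p0=np.array(s["position"]);R0=Ro.from_euler('xyz',s["tcp_rot"],degrees=True)
    else:
        R0=pose(*start[1:]);p0=np.array(start[0])+R0.apply([0,0,.019])
    R1=pose(tilt,yaw);p1=np.array(g)+R1.apply([0,0,.019])
    rv=(R0.inv()*R1).as_rotvec(degrees=True);d=R0.inv().apply(p1-p0)*1000
    if N is None:N=int(max(np.ceil(np.linalg.norm(d)/36),np.ceil(np.linalg.norm(rv)/6.5),1))
    r=Ro.from_rotvec(rv/N,degrees=True);M=sum(np.array((r**k).as_matrix()) for k in range(N))
    print("N",N,"row",np.linalg.solve(M,d).round(2).tolist(),(rv/N).round(3).tolist(),"TCP",p1.round(4))
E
python3 - <<'E'
from plan import *
u=np.array([.342,0,.94]);ax=np.array([-.5736,0,.8192])
h=np.array([.453,.180,.1833]);g=h-.078*ax;print(g)
W=(g+.16*u,20,180);plan(*W)
plan(g,20,180,start=W)
E
```

```text
[0.4977408 0.18      0.1194024]
N 15 row [-26.44, -22.66, -5.51] [0.234, 1.32, -1.33] TCP [0.546  0.18   0.2519]
N 5 row [-0.0, -0.0, 32.01] [0.0, 0.0, 0.0] TCP [0.4912 0.18   0.1015]
```

```bash
python3 -m pendant '[[-26.4,-22.7,-5.5,0.23,1.32,-1.33,50],[-26.4,-22.7,-5.5,0.23,1.32,-1.33,50],[-26.4,-22.7,-5.5,0.23,1.32,-1.33,50],[-26.4,-22.7,-5.5,0.23,1.32,-1.33,50],[-26.4,-22.7,-5.5,0.23,1.32,-1.33,50],[-26.4,-22.7,-5.5,0.23,1.32,-1.33,50],[-26.4,-22.7,-5.5,0.23,1.32,-1.33,50],[-26.4,-22.7,-5.5,0.23,1.32,-1.33,50]]' && python3 -m pendant '[[-26.4,-22.7,-5.5,0.23,1.32,-1.33,50],[-26.4,-22.7,-5.5,0.23,1.32,-1.33,50],[-26.4,-22.7,-5.5,0.23,1.32,-1.33,50],[-26.4,-22.7,-5.5,0.23,1.32,-1.33,50],[-26.4,-22.7,-5.5,0.23,1.32,-1.33,50],[-26.4,-22.7,-5.5,0.23,1.32,-1.33,50],[-26.4,-22.7,-5.5,0.23,1.32,-1.33,50],[0,0,0,0,0,0,50],[0,0,0,0,0,0,50]]'
python3 - <<'E'
from plan import *
import cv2
from workcell import viewer
print(np.round(sensors.read_state()["q"],1))
plan(np.array([.4977,.180,.1194]),20,180)
a=viewer.camera("wrist");b=viewer.camera("scene")
cv2.imwrite("pics/w1.png",np.hstack([a[:,:,::-1],b[:,:,::-1]])[::1])
im=cv2.imread("pics/w1.png");cv2.imwrite("pics/w1.png",cv2.resize(im,(800,300)))
E
```

```text
time_s: 1.67
position: [0.3736, 0.3538, 0.2602]
tcp_rot: [-179.2, -10.7, 170.5]
wrist_force: [0.5, 0.9, 0.2]
finger_gap: 0.0505
grasp_force: 0.0
time_s: 2.42
position: [0.5463, 0.1778, 0.2507]
tcp_rot: [-180.0, -20.0, 179.8]
wrist_force: [-0.7, 0.5, 0.0]
finger_gap: 0.0501
grasp_force: 0.0
[-24.6  29.3   9.8  84.7 -10.   85.9  77. ]
N 5 row [0.13, 0.42, 31.8] [0.012, -0.01, -0.037] TCP [0.4912 0.18   0.1015]
```

View pics/w1.png

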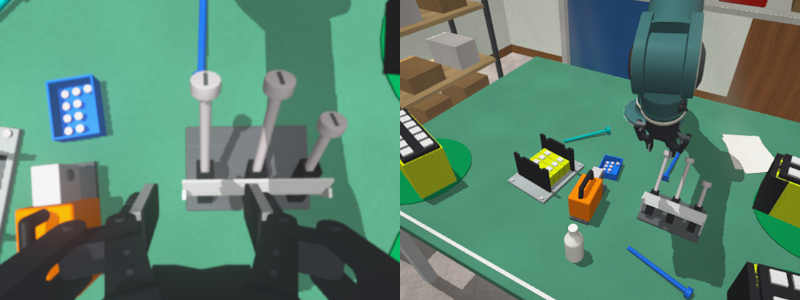

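The wrist view shows the near rod's shank at (205,150), centred between the fingers at (145,·) and (258,·). I'll go down and grip.

```bash
python3 -m pendant '[[0.1,0.4,31.8,0,0,0,50],[0.1,0.4,31.8,0,0,0,50],[0.1,0.4,31.8,0,0,0,50],[0.1,0.4,31.8,0,0,0,50],[0.1,0.4,20,0,0,0,50],[0,0,11.8,0,0,0,50],[0,0,0,0,0,0,50]]' && python3 -m pendant '[[0,0,0,0,0,0,0],[0,0,0,0,0,0,0],[0,0,0,0,0,0,0],[0,0,0,0,0,0,0],[0,0,0,0,0,0,0],[0,0,0,0,0,0,0],[0,0,0,0,0,0,0]]'
python3 - <<'E'
from plan import *
print(sensors.read_state()["wrist_torque"])
g=np.array([.4977,.180,.1194]);ax=np.array([-.5592,0,.829])
plan(g+.12*ax,20,180,start=(g,20,180),N=10)
E
```

```text
time_s: 3.1
position: [0.4885, 0.1825, 0.1013]
tcp_rot: [180.0, -20.1, -179.9]
wrist_force: [0.1, -0.2, -0.3]
finger_gap: 0.05
grasp_force: 0.0
time_s: 3.68
position: [0.4912, 0.1821, 0.1035]
tcp_rot: [179.9, -19.9, -180.0]
wrist_force: [0.2, 0.9, 7.9]
finger_gap: 0.0102
grasp_force: 58.5
[ 0.15123076  0.10516593 -0.100188  ]
N 10 row [9.71, 0.0, -7.05] [0.0, 0.0, 0.0] TCP [0.4241 0.18   0.201 ]
```

```bash
python3 -m pendant '[[5,0,-3.6,0,0,0,0],[9.7,0,-7,0,0,0,0],[9.7,0,-7,0,0,0,0],[9.7,0,-7,0,0,0,0],[9.7,0,-7,0,0,0,0],[9.7,0,-7,0,0,0,0]]' && python3 -m pendant '[[9.7,0,-7,0,0,0,0],[9.7,0,-7,0,0,0,0],[9.7,0,-7,0,0,0,0],[9.7,0,-7,0,0,0,0],[5,0,-3.6,0,0,0,0],[0,0,0,0,0,0,0],[0,0,0,0,0,0,0]]'
python3 - <<'E'
from plan import *
import cv2
from workcell import viewer
b=viewer.camera("scene");b=b[100:280,320:560,::-1]
cv2.imwrite("pics/s2.png",cv2.resize(b,(800,600)))
E
```

```text
time_s: 4.18
position: [0.4526, 0.1817, 0.1582]
tcp_rot: [179.9, -20.0, -180.0]
wrist_force: [0.6, 0.2, -1.7]
finger_gap: 0.0102
grasp_force: 58.6
time_s: 4.77
position: [0.423, 0.1817, 0.2018]
tcp_rot: [179.9, -20.0, -180.0]
wrist_force: [-0.4, -0.1, -2.1]
finger_gap: 0.0103
grasp_force: 58.7
```

View pics/s2.png

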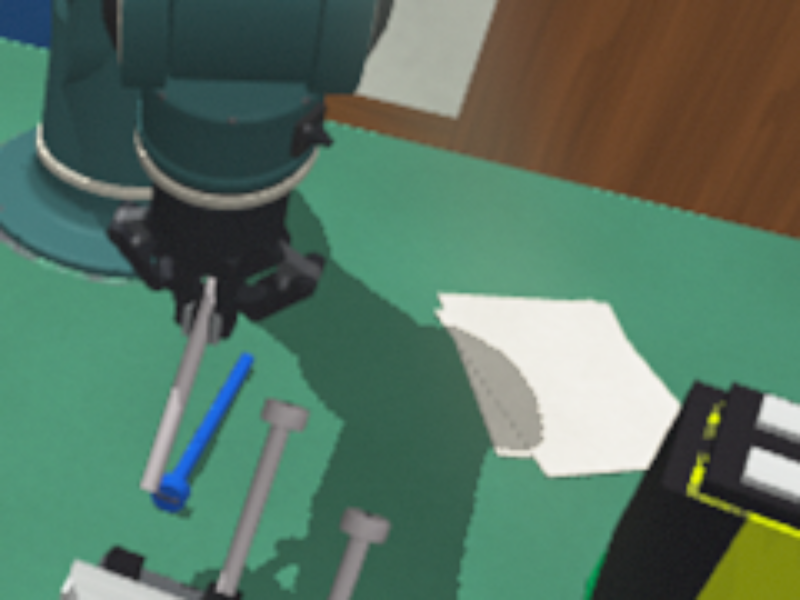

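Rod 1 is clear of the holder, with its tail at scene pixel (366,246). I'll plan the carry.

```bash
python3 - <<'E'
from plan import *
A=([.44,.18,.28],20,180);plan(*A)
H=([.5282,-.2478,.22],-35,172.2)
plan(*H,start=A,N=18)
E
```

```text
N 2 row [5.44, -0.78, -30.31] [0.028, -0.001, 0.002] TCP [0.4335 0.18   0.2621]
N 18 row [-7.26, -23.37, 4.38] [0.059, -3.051, 0.447] TCP [ 0.539  -0.2493  0.2044]
```

```bash
python3 -m pendant '[[3.6,-0.5,-20,0,0,0,0],[3.6,-0.5,-20,0,0,0,0],[3.7,-0.5,-20,0,0,0,0],[-7.3,-23.4,4.4,0.06,-3.05,0.45,0],[-7.3,-23.4,4.4,0.06,-3.05,0.45,0],[-7.3,-23.4,4.4,0.06,-3.05,0.45,0],[-7.3,-23.4,4.4,0.06,-3.05,0.45,0],[-7.3,-23.4,4.4,0.06,-3.05,0.45,0],[-7.3,-23.4,4.4,0.06,-3.05,0.45,0],[-7.3,-23.4,4.4,0.06,-3.05,0.45,0],[-7.3,-23.4,4.4,0.06,-3.05,0.45,0],[-7.3,-23.4,4.4,0.06,-3.05,0.45,0]]' && python3 -m pendant '[[-7.2,-23.4,4.4,0.06,-3.05,0.45,0],[-7.2,-23.4,4.4,0.06,-3.05,0.45,0],[-7.3,-23.4,4.4,0.06,-3.05,0.45,0],[-7.2,-23.4,4.4,0.06,-3.05,0.45,0],[-7.2,-23.4,4.4,0.06,-3.05,0.45,0],[-7.3,-23.4,4.4,0.06,-3.05,0.45,0],[-7.2,-23.4,4.4,0.06,-3.05,0.45,0],[-7.2,-23.4,4.4,0.06,-3.05,0.45,0],[-7.2,-23.4,4.4,0.06,-3.05,0.45,0],[0,0,0,0,0,0,0],[0,0,0,0,0,0,0],[0,0,0,0,0,0,0]]'
python3 - <<'E'
from plan import *
import cv2
from workcell import viewer
print(np.round(sensors.read_state()["q"],1))
plan(np.array([.5282,-.2478,.22]),-35,172.2)
f=lambda im,x,y,w:cv2.resize(im[y:y+w*3//4,x:x+w],(400,300),interpolation=cv2.INTER_CUBIC)
I={c:viewer.camera(c)[:,:,::-1] for c in("scene","top","wrist")}
np.savez("i3.npz",**I)
cv2.imwrite("pics/s3.png",np.vstack([np.hstack([f(I["scene"],120,60,220),f(I["top"],280,90,200)]),np.hstack([f(I["scene"],160,120,110),f(I["wrist"],0,0,560)])]))
E
```

```text
time_s: 5.82
position: [0.4861, -0.034, 0.2154]
tcp_rot: [-179.0, 7.6, 176.2]
wrist_force: [1.1, 0.4, -2.5]
finger_gap: 0.0097
grasp_force: 58.6
time_s: 6.82
position: [0.5364, -0.2377, 0.2024]
tcp_rot: [179.8, 33.5, 172.3]
wrist_force: [-0.4, 1.2, -2.7]
finger_gap: 0.0102
grasp_force: 58.7
[ 13.4   9.9  14.1 124.2 -43.4  18.9 147.1]
N 1 row [-4.58, -11.13, 0.58] [0.233, -1.473, 0.103] TCP [ 0.539  -0.2493  0.2044]
```

View pics/s3.png

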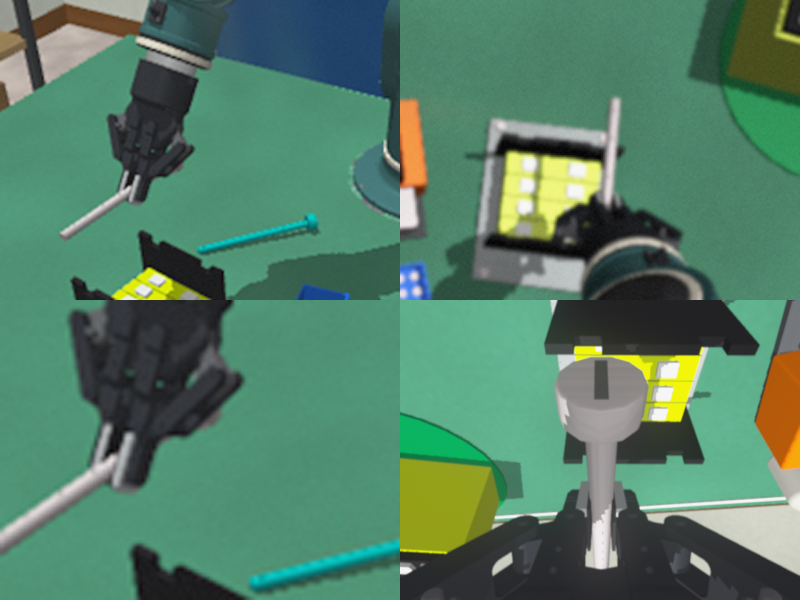

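The rod is held head-up towards the camera, head at wrist pixel (283,115). Its tail is at scene (156,189) and top (387.5,139.5). I'll measure its axis in hand.

```bash
python3 - <<'E'
from plan import *
from h import *
S,T,W=[viewer.camera_model(c) for c in("scene","top","wrist")]
t,e=tri([(S,(156.3,188.7)),(T,(387.5,139.5))]);print("tail",t,e)
c,d=ray(W,(282.8,114.8))
b=d@(c-t);disc=b*b-(np.dot(c-t,c-t)-.04)
for l in(-b-np.sqrt(max(disc,0)),-b+np.sqrt(max(disc,0))):
    h=c+l*d;a=(h-t)/.2;print("head",h,"elev",np.degrees(np.arcsin(a[2])),"az",np.degrees(np.arctan2(-a[1],-a[0])))
s=sensors.read_state();R=Ro.from_euler('xyz',s["tcp_rot"],degrees=True);g=np.array(s["position"])-R.apply([0,0,.019])
print("grasp",g,"tail in tool",R.inv().apply(t-g), "d",np.linalg.norm(t-g),"elev from tail-grasp",np.degrees(np.arcsin((g-t)[2]/np.linalg.norm(g-t))))
E
```

```text
tail [ 0.64310186 -0.2512386   0.21594943] [1.6, 1.6]
head [ 0.44521296 -0.22328025  0.2235857 ] elev 2.1881626985588682 az -8.041695957402979
head [ 0.57432926 -0.23892593  0.02854952] elev -69.55362783766941 az -10.150378622172669
grasp [ 0.52658233 -0.23541447  0.21881849] tail in tool [-0.09634994 -0.00056883  0.06746704] d 0.11762413184324266 elev from tail-grasp 1.397683930398969
```

```bash
python3 - <<'E'
from plan import *
A=([.5307,-.2481,.22],-35,172.2);plan(*A,N=3)
plan([.5307,-.2481,.130],-35,172.2,start=A,N=5)
E
```

```text
N 3 row [-1.97, -4.04, 0.74] [0.096, -0.466, 0.072] TCP [ 0.5415 -0.2496  0.2044]
N 5 row [10.32, -0.0, 14.74] [0.0, 0.0, 0.0] TCP [ 0.5415 -0.2496  0.1144]
```

```bash
python3 -m pendant '[[-2,-4,0.7,0.1,-0.47,0.07,0],[-2,-4,0.7,0.1,-0.47,0.07,0],[-2,-4,0.7,0.1,-0.47,0.07,0],[0,0,0,0,0,0,0],[10.3,0,14.7,0,0,0,0],[10.3,0,14.7,0,0,0,0],[10.3,0,14.7,0,0,0,0],[10.3,0,14.7,0,0,0,0],[10.3,0,14.7,0,0,0,0],[0,0,0,0,0,0,0],[0,0,0,0,0,0,0]]'
python3 - <<'E'
from plan import *
import cv2
from workcell import viewer
print(np.round(sensors.read_state()["q"],1))
plan(np.array([.5307,-.2481,.107]),-35,172.2,N=1)
f=lambda im,x,y,w:cv2.resize(im[y:y+w*3//4,x:x+w],(400,300),interpolation=cv2.INTER_CUBIC)
I={c:viewer.camera(c)[:,:,::-1] for c in("scene","top","wrist")}
cv2.imwrite("pics/s4.png",np.vstack([np.hstack([f(I["scene"],140,160,120),f(I["top"],290,110,132)]),np.hstack([f(I["scene"],160,190,60),f(I["wrist"],100,0,360)])]))
E
```

```text
time_s: 7.88
position: [0.5438, -0.2543, 0.1397]
tcp_rot: [179.6, 33.6, 172.0]
wrist_force: [0.3, 0.4, -2.1]
finger_gap: 0.0102
grasp_force: 58.9
[ 34.9  17.9  -8.  124.3 -54.6  10.8 161.7]
N 1 row [29.06, 4.07, 38.62] [0.288, -1.443, -0.133] TCP [ 0.5415 -0.2496  0.0914]
```

View pics/s4.png

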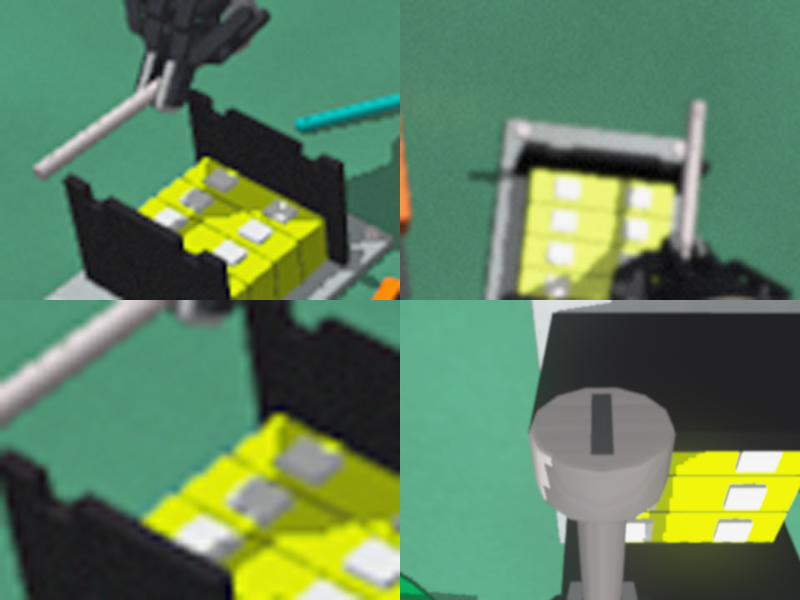

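The rod sits over the right pair, but the wrist has reached the limits of joints 6 and 7 at this tilt. I'll use less tilt, come in tail-down, and let the rod pivot in the pads against the far saddle.

```bash
python3 - <<'E'
from plan import *
A=([.5307,-.2481,.21],-18,172.2);plan(*A,N=6)
E
```

```text
N 6 row [-2.71, 0.66, -8.27] [0.051, 2.605, -0.004] TCP [ 0.5365 -0.2489  0.1919]
```

```bash
python3 -m pendant '[[-2.7,0.7,-8.3,0.05,2.6,0,0],[-2.7,0.7,-8.3,0.05,2.6,0,0],[-2.7,0.7,-8.3,0.05,2.6,0,0],[-2.7,0.7,-8.3,0.05,2.6,0,0],[-2.7,0.7,-8.3,0.05,2.6,0,0],[-2.7,0.7,-8.3,0.05,2.6,0,0],[0,0,0,0,0,0,0],[0,0,0,0,0,0,0]]'
python3 - <<'E'
from plan import *
print(np.round(sensors.read_state()["q"],1))
A=([.5307,-.2481,.155],-18,172.2);plan(*A,N=3)
E
```

```text
time_s: 8.7
position: [0.5379, -0.248, 0.1865]
tcp_rot: [179.8, 19.7, 172.3]
wrist_force: [-0.7, 0.9, -1.1]
finger_gap: 0.0101
grasp_force: 58.8
[  7.6  15.6  20.  114.8 -21.4  33.4 124.6]
N 3 row [5.81, -0.38, 15.47] [0.085, 0.575, 0.047] TCP [ 0.5365 -0.2489  0.1369]
```

```bash
python3 - <<'E'
from h import *
S=viewer.camera_model("scene")
for sx in(1,-1):
  for y in(.075,.055,.035,-.035,-.055,-.075):
    ex=np.array([.9907,-.1357,0]);ey=np.array([.1357,.9907,0]);c=np.array([.5586,-.2065,0])
    p=proj(S,c+ex*(.0625*sx+.004)+ey*y+[0,0,.111]);print(sx,y,p.round(1),"s4 crop",((p-[140,160])/.3).round(0))
E
```

```text
1 0.075 [205.4 238.4] s4 crop [218. 261.]
1 0.055 [198.8 234.7] s4 crop [196. 249.]
1 0.035 [192.3 231.1] s4 crop [174. 237.]
1 -0.035 [170.6 218.9] s4 crop [102. 196.]
1 -0.055 [164.6 215.5] s4 crop [ 82. 185.]
1 -0.075 [158.7 212.2] s4 crop [ 62. 174.]
-1 0.075 [241.1 209.1] s4 crop [337. 164.]
-1 0.055 [234.7 205.9] s4 crop [316. 153.]
-1 0.035 [228.4 202.8] s4 crop [295. 143.]
-1 -0.035 [207.2 192.3] s4 crop [224. 108.]
-1 -0.055 [201.3 189.4] s4 crop [204.  98.]
-1 -0.075 [195.6 186.5] s4 crop [185.  88.]
```

```bash
python3 -m pendant '[[5.8,-0.4,15.5,0.08,0.57,0.05,0],[5.8,-0.4,15.5,0.08,0.57,0.05,0],[5.8,-0.4,15.5,0.08,0.57,0.05,0],[0,0,0,0,0,0,0],[0,0,0,0,0,0,0]]'
python3 - <<'E'
from plan import *
import cv2
from workcell import viewer
print(np.round(sensors.read_state()["q"],1))
plan(np.array([.5307,-.2481,.14]),-18,172.2,N=1)
f=lambda im,x,y,w:cv2.resize(im[y:y+w*3//4,x:x+w],(400,300),interpolation=cv2.INTER_CUBIC)
I={c:viewer.camera(c)[:,:,::-1] for c in("scene","top")}
z=np.load("i3.npz")
I0=cv2.imread("pics/top0.png");s0=cv2.imread("pics/scene0.png")
cv2.imwrite("pics/s5.png",np.vstack([np.hstack([f(I["scene"],140,180,100),f(I["top"],310,130,80)]),np.hstack([f(s0,140,180,100),f(I0,310,130,80)])]))
E
```

```text
time_s: 9.12
position: [0.5347, -0.2497, 0.1354]
tcp_rot: [179.9, 17.8, 172.0]
wrist_force: [0.6, 0.3, -0.8]
finger_gap: 0.0097
grasp_force: 58.8
[  9.4  20.4  18.3 116.  -24.1  29.6 127.2]
N 1 row [2.49, 1.06, 13.4] [0.018, -0.192, -0.169] TCP [ 0.5365 -0.2489  0.1219]
```

View pics/s5.png

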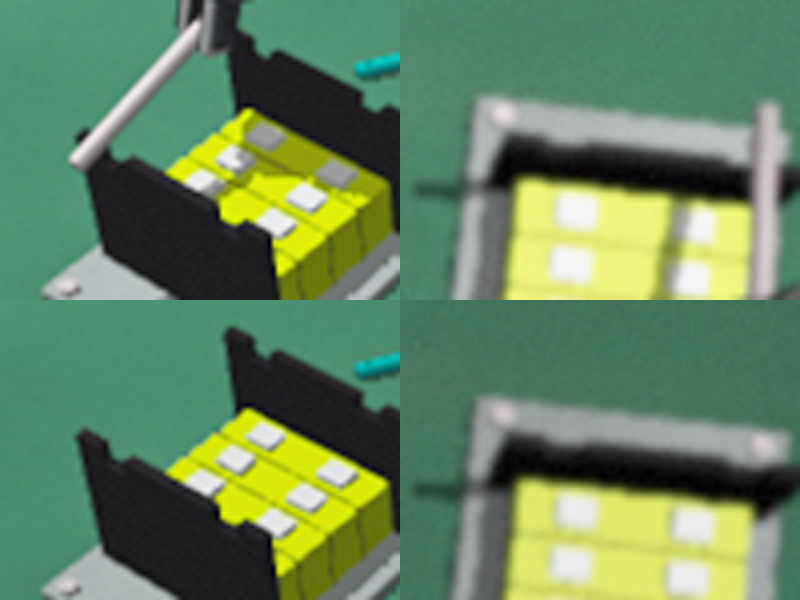

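```bash
python3 - <<'E'
from plan import *
from h import *
from scipy.optimize import least_squares
S,T=[viewer.camera_model(c) for c in("scene","top")]
def tail(p,r):
    R=Ro.from_euler('xyz',r,degrees=True);return np.array(p)+R.apply([-.0963,0,.0675-.019])
for nm,p,r,so,to in(("hover",[.5364,-.2377,.2024],[179.8,33.5,172.3],(156.3,188.7),(387.5,139.5)),("now",[.5347,-.2497,.1354],[179.9,17.8,172],(159.5,220),(383,150.4))):
    X=tail(p,r);print(nm,X.round(4),"S",proj(S,X).round(1),so,"T",proj(T,X).round(1),to)
# module pose per camera
def world(q,P):
    c,s=np.cos(q[2]),np.sin(q[2]);return np.array([q[0]+c*P[0]-s*P[1],q[1]+s*P[0]+c*P[1],P[2]])
F={"S":(S,[((.0665,-.075,.111),(80,431)),((.0665,.075,.111),(275,535)),((-.0585,-.075,.111),(232,328)),((.0665,-.045,.111),(118,454)),((.0665,.045,.111),(232,513))],lambda p:(140+p[0]/4,180+(p[1]-300)/4)),
"T":(T,[((.11,.085,.01),(325.3,149.2)),((.11,-.085,.01),(388,156.5)),((-.11,-.085,.01),(379.8,236.7)),((-.11,.085,.01),(316.1,229.1))],lambda p:p)}
for k,(m,L,g) in F.items():
    r=least_squares(lambda q:np.concatenate([proj(m,world(q,P))-g(p) for P,p in L]),[.5586,-.2065,-.136]);print(k,r.x[:2].round(4),np.degrees(r.x[2]).round(2),r.fun.round(1))
E
```

```text
hover [ 0.6425 -0.2519  0.2151] S [155.6 188.6] (156.3, 188.7) T [387.1 140.3] (387.5, 139.5)
now [ 0.6402 -0.2644  0.1187] S [159.5 219.6] (159.5, 220) T [382.4 152.2] (383, 150.4)
S [ 0.5576 -0.2009] -7.29 [ 0.8  0.2 -0.6  0.2 -0.7 -0.   0.3 -0.6  0.2  0.2]
T [ 0.5587 -0.2065] -7.81 [-0.  -0.3 -0.1 -0.2  0.2  0.5 -0.1  0.1]
```

```bash
cat > fit.py <<'E'
from h import *
import cv2
from scipy.optimize import minimize
im=cv2.imread("pics/scene0.png");S=viewer.camera_model("scene")
x0,y0,w,h,k=145,180,110,80,8
c=im[y0:y0+h,x0:x0+w].astype(int);g=c.max(2)
dark=np.clip((85-g)/50.,0,1)            # soft: black ~35
ign=(c[:,:,2]-c[:,:,0]>60)                # yellow
for _ in range(1): ign=cv2.dilate(ign.astype(np.uint8),np.ones((3,3)))>0
gry=(c.max(2)-c.min(2)<25)&(g>85); ign|=cv2.dilate(gry.astype(np.uint8),np.ones((3,3)))>0
prof=[(-.075,.01),(-.075,.111),(-.055,.111),(-.055,.099),(-.035,.099),(-.035,.111),(.035,.111),(.035,.099),(.055,.099),(.055,.111),(.075,.111),(.075,.01)]
def render(q):
    cs,sn=np.cos(q[2]),np.sin(q[2]);M=np.zeros((h*k,w*k),np.uint8)
    def px(x,y,z): return (proj(S,np.array([q[0]+cs*x-sn*y,q[1]+sn*x+cs*y,z]))-[x0-.5*0,y0])*k
    for X in(-.0625,.0625):
        A=[px(X-.004,*p) for p in prof];B=[px(X+.004,*p) for p in prof]
        for F in(A,B):cv2.fillPoly(M,[np.round(F).astype(np.int32)],255)
        for i in range(len(prof)-1):cv2.fillPoly(M,[np.round([A[i],A[i+1],B[i+1],B[i]]).astype(np.int32)],255)
    return cv2.resize(M,(w,h),interpolation=cv2.INTER_AREA)/255.
def cost(q):return np.mean(((cv2.GaussianBlur(render(q),(0,0),.6)-dark)**2)[~ign])
best=min((minimize(cost,[.5586+a,-.2065+b,np.radians(-7.8)],method="Nelder-Mead",options=dict(initial_simplex=[[.5586+a,-.2065+b,-.136],[.5636+a,-.2065+b,-.136],[.5586+a,-.2015+b,-.136],[.5586+a,-.2065+b,-.11]])) for a in(-.004,.004) for b in(0,.006)),key=lambda r:r.fun)
print(best.x[:2].round(4),np.degrees(best.x[2]).round(2),best.fun,"at top est",cost([.5586,-.2065,-.136]))
cv2.imwrite("pics/fit.png",cv2.resize(np.hstack([np.dstack([render(q)*255,dark*255,ign*120.]) for q in(best.x,[.5586,-.2065,-.136])]),(800,290),interpolation=cv2.INTER_NEAREST))
E
python3 fit.py; python3 - <<'E'
from h import *
S=viewer.camera_model("scene")
for q in((.5586,-.2065,-.136),(.5576,-.2009,-.127)):
  c,s=np.cos(q[2]),np.sin(q[2])
  for x,y,o in((.11,-.085,(150.9,252.6)),(-.11,.085,(257.8,232.8))):print(q,proj(S,np.array([q[0]+c*x-s*y,q[1]+s*x+c*y,.01])).round(1),o)
E
```

```text
[ 0.5655 -0.2009] -8.51 0.004484786297903548 at top est 0.021045235978406195
(0.5586, -0.2065, -0.136) [149.8 250.7] (150.9, 252.6)
(0.5586, -0.2065, -0.136) [258.2 229.5] (257.8, 232.8)
(0.5576, -0.2009, -0.127) [151.9 251.5] (150.9, 252.6)
(0.5576, -0.2009, -0.127) [260.1 229.6] (257.8, 232.8)[ WARN:0@0.494] global loadsave.cpp:1063 imwrite_ Unsupported depth image for selected encoder is fallbacked to CV_8U.
```

View pics/fit.png

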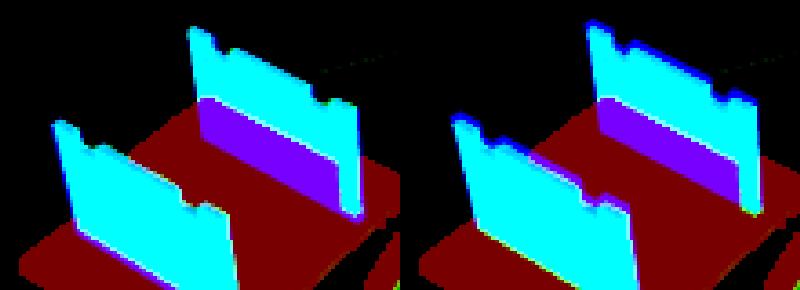

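```bash
cat > fit2.py <<'E'
from h import *
import cv2
from plan import Ro
from scipy.optimize import minimize
s=sensors.read_state();W=viewer.camera_model("wrist")
def RT(p,r):return Ro.from_euler('xyz',r,degrees=True).as_matrix(),np.array(p)
Rn,pn=RT(s["position"],s["tcp_rot"]);R0,p0=RT([.5364,-.2377,.2024],[179.8,33.5,172.3])
Rc=np.array(W["R"])@Rn; tc=np.array(W["R"])@pn+np.array(W["t"])   # cam <- tool
W=dict(W);W["R"]=Rc@R0.T;W["t"]=tc-W["R"]@p0
im=np.load("i3.npz")["wrist"]
x0,y0,w,h,k=180,0,320,235,4
c=im[y0:y0+h,x0:x0+w].astype(int);g=c.max(2)
dark=np.clip((85-g)/50.,0,1)
ign=(c[:,:,2]-c[:,:,0]>60)|((c.max(2)-c.min(2)<25)&(g>70));ign=cv2.dilate(ign.astype(np.uint8),np.ones((5,5)))>0
from fit import prof
def render(q):
    cs,sn=np.cos(q[2]),np.sin(q[2]);M=np.zeros((h*k,w*k),np.uint8)
    def px(x,y,z): return (proj(W,np.array([q[0]+cs*x-sn*y,q[1]+sn*x+cs*y,z]))-[x0,y0])*k
    for X in(-.0625,.0625):
        A=[px(X-.004,*p) for p in prof];B=[px(X+.004,*p) for p in prof]
        for F in(A,B):cv2.fillPoly(M,[np.round(F).astype(np.int32)],255)
        for i in range(len(prof)-1):cv2.fillPoly(M,[np.round([A[i],A[i+1],B[i+1],B[i]]).astype(np.int32)],255)
    return cv2.resize(M,(w,h),interpolation=cv2.INTER_AREA)/255.
def cost(q):return np.mean(((cv2.GaussianBlur(render(q),(0,0),.6)-dark)**2)[~ign])
q0=[.562,-.2035,-.142]
best=minimize(cost,q0,method="Nelder-Mead",options=dict(initial_simplex=[q0,[.57,-.2035,-.142],[.562,-.196,-.142],[.562,-.2035,-.11]]))
print(best.x[:2].round(4),np.degrees(best.x[2]).round(2),best.fun,"top",cost([.5586,-.2065,-.136]),"scene",cost([.5655,-.2009,-.1485]))
cv2.imwrite("pics/fit2.png",cv2.resize(np.vstack([np.dstack([render(best.x)*255,dark*255,ign*120.]),c.astype(float)[:,:,::1]]).astype(np.uint8),(408,600)))
E
python3 fit2.py 2>/dev/null
```

```text
[ 0.5655 -0.2009] -8.51 0.004484786297903548 at top est 0.021045235978406195
[ 0.5583 -0.204 ] -7.57 0.03147434244849106 top 0.04496403130213133 scene 0.07720103304508237
```

View pics/fit2.png

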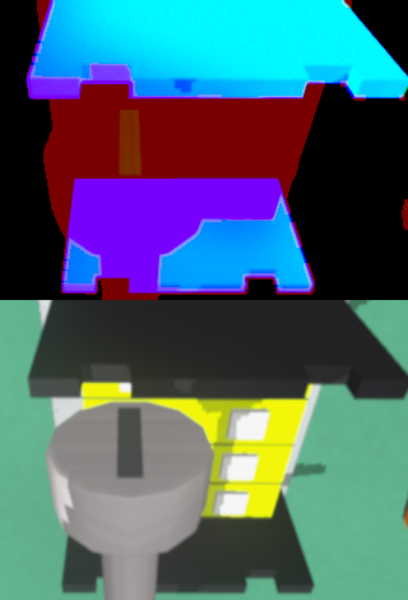

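The overlay of the wrist-view fit matches both plates and their notches, so I'll use module (0.558, -0.204, -7.6°). The scene camera is biased there by about 2.5 px. Next is the head's position in the hand.

```bash
cat >> plan.py <<'E'
MC=np.array([.5583,-.2042]);MY=-7.6
def mpt(x,y,z):
    c,s=np.cos(np.radians(MY)),np.sin(np.radians(MY));return np.array([MC[0]+c*x-s*y,MC[1]+s*x+c*y,z])
E
python3 - <<'E'
from plan import *
from h import *
s=sensors.read_state();W=viewer.camera_model("wrist")
R=Ro.from_euler('xyz',s["tcp_rot"],degrees=True).as_matrix();p=np.array(s["position"])
c,d=ray(W,(282.8,114.8))
c,d=R.T@(c-p)+[0,0,.019],R.T@d   # tool axes, origin grasp point
# plane y=0 intersection is ill-conditioned (camera near plane); use angle hypotheses in xz
for ang in(51,53,55,57,59):
    e=np.array([np.sin(np.radians(ang)),0,-np.cos(np.radians(ang))])
    L,l=np.linalg.lstsq(np.c_[e[[0,2]],-d[[0,2]]],c[[0,2]],rcond=None)[0];print(ang,"L",L.round(4),"y",(c+l*d)[1].round(4))
for g in(.140,.131,.105):plan(mpt(-.0225,-.045,g),-18,180+MY,N=1)
E
```

```text
51 L 0.0853 y 0.0015
53 L 0.083 y 0.0015
55 L 0.0809 y 0.0015
57 L 0.079 y 0.0015
59 L 0.0773 y 0.0015
N 1 row [4.72, 3.45, 14.22] [-0.072, -0.071, -0.342] TCP [ 0.5359 -0.2466  0.1219]
N 1 row [7.49, 3.45, 22.78] [-0.072, -0.071, -0.342] TCP [ 0.5359 -0.2466  0.1129]
N 1 row [15.5, 3.43, 47.52] [-0.072, -0.071, -0.342] TCP [ 0.5359 -0.2466  0.0869]
```

```bash
python3 -m pendant '[[2.4,1.2,7.1,-0.03,-0.03,-0.17,0],[2.3,1.2,7.1,-0.03,-0.03,-0.17,0],[0,0,0,0,0,0,0],[0,0,0,0,0,0,0]]' && python3 -m pendant '[[0.9,0,2.9,0,0,0,0],[0.9,0,2.9,0,0,0,0],[0.9,0,2.9,0,0,0,0],[0,0,0,0,0,0,0]]'  && python3 -m pendant '[[0.6,0,1.9,0,0,0,0],[0.6,0,1.9,0,0,0,0],[0,0,0,0,0,0,0]]'
python3 -c "
from plan import *
plan(mpt(-.022,-.046,.12),-18,180+MY,N=1)"
```

```text
time_s: 9.55
position: [0.5355, -0.2471, 0.1208]
tcp_rot: [180.0, 17.9, 172.4]
wrist_force: [-0.1, -0.3, -0.9]
finger_gap: 0.0104
grasp_force: 58.8
time_s: 9.88
position: [0.5362, -0.2474, 0.112]
tcp_rot: [-180.0, 17.9, 172.4]
wrist_force: [1.4, 0.3, 2.6]
finger_gap: 0.0102
grasp_force: 58.6
time_s: 10.13
position: [0.5361, -0.2475, 0.1082]
tcp_rot: [-180.0, 17.9, 172.4]
wrist_force: [0.9, -1.1, 3.6]
finger_gap: 0.0101
grasp_force: 58.5
N 1 row [1.79, -0.15, 6.05] [-0.017, -0.056, 0.022] TCP [ 0.5362 -0.2477  0.1019]
```

```bash
python3 -m pendant '[[0.6,0,1.9,0,0,0,0],[0.6,0,1.9,0,0,0,0],[0.6,0,1.9,0,0,0,0],[0.6,0,1.9,0,0,0,0],[0,0,0,0,0,0,0]]'  && python3 -m pendant '[[0.6,0,1.9,0,0,0,0],[0.6,0,1.9,0,0,0,0],[0.6,0,1.9,0,0,0,0],[0,0,0,0,0,0,0]]'
python3 -c "
from plan import *
plan(mpt(-.022,-.046,.105),-18,180+MY,N=1)"
```

```text
time_s: 10.55
position: [0.5359, -0.2474, 0.1]
tcp_rot: [-180.0, 17.9, 172.4]
wrist_force: [-1.0, 0.0, 3.6]
finger_gap: 0.01
grasp_force: 58.5
time_s: 10.88
position: [0.5358, -0.2473, 0.0939]
tcp_rot: [-180.0, 17.9, 172.4]
wrist_force: [-2.5, -0.0, 4.7]
finger_gap: 0.0098
grasp_force: 58.5
N 1 row [1.69, -0.31, 6.78] [0.003, -0.114, 0.024] TCP [ 0.5362 -0.2477  0.0869]
```

```bash
python3 -m pendant '[[0.5,0,1.6,0,0,0,0],[0.5,0,1.6,0,0,0,0],[0.4,0,1.3,0,0,0,0],[0,0,0,0,0,0,0]]'
python3 -m pendant '[[0.3,0,1,0,0,0,0],[0,0,0,0,0,0,0]]'
python3 - <<'E'
from h import *
S=viewer.camera_model("scene")
for c in("scene","top","wrist"):
    viewer.camera(c)
    for n in("rod_a","rod_a_head"):print(c,n,[(np.round(d["xyz"],3).tolist(),round(d["conf"],2)) for d in viewer.spot_in(n,c)])
E
```

```text
time_s: 11.22
position: [0.5359, -0.2473, 0.0892]
tcp_rot: [-180.0, 17.9, 172.4]
wrist_force: [-2.2, 0.8, 3.0]
finger_gap: 0.0099
grasp_force: 58.4
time_s: 11.38
position: [0.536, -0.2473, 0.0884]
tcp_rot: [-180.0, 17.9, 172.4]
wrist_force: [-3.6, 0.2, 3.6]
finger_gap: 0.01
grasp_force: 58.4
scene rod_a [([0.486, 0.248, 0.146], 0.9), ([0.335, 0.182, 0.013], 0.84), ([0.594, -0.249, 0.112], 0.77), ([0.73, 0.289, 0.015], 0.64), ([0.301, -0.174, 0.014], 0.63)]
scene rod_a_head [([0.336, 0.179, 0.017], 0.78), ([0.592, -0.249, 0.109], 0.58)]
top rod_a [([0.296, 0.181, 0.015], 0.87), ([0.271, -0.152, 0.014], 0.82), ([0.726, 0.282, 0.012], 0.81), ([0.462, 0.245, 0.183], 0.63), ([0.59, -0.253, 0.11], 0.55)]
top rod_a_head [([0.298, 0.18, 0.015], 0.81), ([0.597, -0.255, 0.107], 0.5)]
wrist rod_a [([0.464, -0.237, 0.11], 0.81)]
wrist rod_a_head [([0.468, -0.239, 0.112], 0.89)]
```

```bash
python3 -m pendant '[[0.3,0,1,0,0,0,0],[0.2,0,0.5,0,0,0,0],[0,0,0,0,0,0,0]]'
python3 -m pendant '[[0,0,0,0,0,0,14],[0,0,0,0,0,0,18],[0,0,0,0,0,0,26],[0,0,0,0,0,0,30],[0,0,0,0,0,0,30]]'
python3 - <<'E'
from h import *
for c in("scene","top","wrist"):
    viewer.camera(c)
    for n in("rod_a",):print(c,n,[(np.round(d["xyz"],3).tolist(),round(d["conf"],2)) for d in viewer.spot_in(n,c) if d["xyz"][1]<-.2])
    for d in viewer.cut_out("rod_a",c):
        ys,xs=np.nonzero(d["region"]);print(c,round(d["conf"],2),len(xs),xs.min(),xs.max(),ys.min(),ys.max())
E
```

```text
time_s: 12.08
position: [0.5362, -0.2474, 0.0872]
tcp_rot: [-180.0, 17.9, 172.4]
wrist_force: [-7.0, 0.9, 11.7]
finger_gap: 0.0098
grasp_force: 59.6
time_s: 12.5
position: [0.536, -0.2472, 0.0868]
tcp_rot: [-180.0, 17.9, 172.4]
wrist_force: [-0.5, -0.5, 0.5]
finger_gap: 0.0301
grasp_force: 0.0
scene rod_a [([0.594, -0.248, 0.111], 0.5)]
scene 0.95 745 319 410 346 418
scene 0.87 436 385 412 220 278
scene 0.81 301 365 395 207 253
scene 0.79 268 229 293 178 199
top rod_a []
top 0.84 302 320 356 277 321
top 0.79 389 140 211 122 146
top 0.59 295 158 179 202 236
top 0.58 389 204 214 257 334
top 0.52 235 375 383 150 193
wrist rod_a [([0.465, -0.239, 0.11], 0.79)]
wrist 0.76 15541 228 335 64 376
wrist 0.26 82920 184 559 11 419
```

```bash
python3 -m pendant '[[0,0,-10,0,0,0,32],[0,0,-20,0,0,0,40],[0,0,-35,0,0,0,45],[0,0,-35,0,0,0,50],[0,0,-35,0,0,0,50],[0,0,-15,0,0,0,50],[0,0,0,0,0,0,50]]'
python3 - <<'E'
from plan import *
from h import *
import cv2
c="wrist";W=viewer.camera_model(c);im=viewer.camera(c);cv2.imwrite("pics/w6.png",im[:,:,::-1])
for d in viewer.cut_out("rod_a",c):
    m=d["region"];ys,xs=np.nonzero(m);print(round(d["conf"],2),len(xs),xs.min(),xs.max(),ys.min(),ys.max())
    for y in np.linspace(ys.min()+3,ys.max()-3,12).astype(int):
        x=xs[ys==y]
        if len(x):
            X=at_z(W,(x.mean(),y),.105)-[*MC,0];a=np.radians(MY);print(y,x.min(),x.max(),"mod x,y",(1000*np.array([X[0]*np.cos(a)+X[1]*np.sin(a),-X[0]*np.sin(a)+X[1]*np.cos(a)])).round(1))
    break
print([proj(W,mpt(x,y,.099)).round(1).tolist() for x in(-.0665,.0665) for y in(-.035,-.055)])
print([(np.round(d["xyz"],3).tolist(),round(d["conf"],2)) for n in("rod_a","rod_a_head") for d in viewer.spot_in(n,c)])
E
```

```text
time_s: 13.53
position: [0.4905, -0.2419, 0.2341]
tcp_rot: [-180.0, 18.2, 172.4]
wrist_force: [0.8, -0.4, 1.3]
finger_gap: 0.0497
grasp_force: 0.0
0.66 3818 263 304 91 307
94 265 301 mod x,y [-103.2  -44.2]
113 264 302 mod x,y [-90.4 -44.2]
132 275 290 mod x,y [-76.7 -44.5]
151 275 290 mod x,y [-62.2 -44.5]
170 275 290 mod x,y [-46.8 -44.5]
189 275 290 mod x,y [-30.3 -44.4]
208 275 289 mod x,y [-12.8 -44.8]
227 276 289 mod x,y [  6.1 -44.4]
246 275 289 mod x,y [ 26.3 -44.8]
265 276 289 mod x,y [ 48.1 -44.3]
284 277 288 mod x,y [ 71.6 -44.3]
304 278 287 mod x,y [ 98.4 -44.2]
[[295.4, 142.3], [268.2, 142.3], [292.4, 275.5], [271.1, 275.5]]
[([0.501, -0.243, 0.111], 0.98), ([0.506, -0.243, 0.107], 0.77)]
```

Rod 1 is well seated: head at x -103, tail at +98, y -44.4 mm. Now rod 2, gripped with more back tilt.

```bash
python3 - <<'E'
from plan import *
from h import *
S,T=[viewer.camera_model(c) for c in("scene","top")]
print("bar",tri([(S,(345.7,268.6)),(T,(213.9,190))]))
g=np.array([.4972,.2465,.1165]);u=np.array([.5,0,.866])
A=(g+.16*u,30,180)
B=([.49,-.20,.30],-10,174);plan(*B,N=4)
plan(*A,start=B,N=17)
plan(g,30,180,start=A,N=6)
E
```

```text
bar (array([0.55518427, 0.15680075, 0.09168042]), [6.0, 6.0])
N 4 row [-2.95, 10.17, -12.76] [-0.093, 1.962, -0.38] TCP [ 0.4933 -0.2003  0.2813]
N 17 row [-3.31, 26.53, 1.91] [0.063, 2.351, -0.355] TCP [0.5677 0.2465 0.2386]
N 6 row [0.0, -0.0, 26.67] [0.0, 0.0, 0.0] TCP [0.4877 0.2465 0.1   ]
```

```bash
python3 -m pendant '[[-3,10.2,-12.8,-0.09,1.96,-0.38,50],[-3,10.2,-12.8,-0.09,1.96,-0.38,50],[-3,10.2,-12.8,-0.09,1.96,-0.38,50],[-3,10.2,-12.8,-0.09,1.96,-0.38,50],[-3.3,26.5,1.9,0.06,2.35,-0.36,50],[-3.3,26.5,1.9,0.06,2.35,-0.36,50],[-3.3,26.5,1.9,0.06,2.35,-0.36,50],[-3.3,26.5,1.9,0.06,2.35,-0.36,50],[-3.3,26.5,1.9,0.06,2.35,-0.36,50],[-3.3,26.5,1.9,0.06,2.35,-0.36,50],[-3.3,26.5,1.9,0.06,2.35,-0.36,50],[-3.3,26.5,1.9,0.06,2.35,-0.36,50]]' && python3 -m pendant '[[-3.3,26.5,1.9,0.06,2.35,-0.36,50],[-3.3,26.5,1.9,0.06,2.35,-0.36,50],[-3.3,26.5,1.9,0.06,2.35,-0.36,50],[-3.3,26.5,1.9,0.06,2.35,-0.36,50],[-3.3,26.5,1.9,0.06,2.35,-0.36,50],[-3.3,26.5,1.9,0.06,2.35,-0.36,50],[-3.3,26.5,1.9,0.06,2.35,-0.36,50],[-3.3,26.5,1.9,0.06,2.35,-0.36,50],[-3.3,26.5,1.9,0.06,2.35,-0.36,50],[0,0,0,0,0,0,50],[0,0,0,0,0,0,50]]'
python3 - <<'E'
from plan import *
from h import *
print(np.round(sensors.read_state()["q"],1))
g=np.array([.4972,.2465,.1165]);u=np.array([.5,0,.866])
plan(g+.16*u,30,180,N=1);plan(g,30,180,N=6)
W=viewer.camera_model("wrist");viewer.camera("wrist")
for n in("rod_a","rod_a_head","rod_short"):print(n,[(np.round(d["xyz"],3).tolist(),round(d["conf"],2)) for d in viewer.spot_in(n,"wrist")])
for d in viewer.cut_out("rod_a","wrist"):
    ys,xs=np.nonzero(d["region"]);print(round(d["conf"],2),len(xs),xs.min(),xs.max(),ys.min(),ys.max(),xs[ys>ys.max()-5].mean())
ax=np.array([-.5736,0,.8192]);h=np.array([.4513,.2465,.182])
print("pred head, mouth",proj(W,h),proj(W,h-.12*ax))
E
```

```text
time_s: 14.73
position: [0.5379, 0.0097, 0.2653]
tcp_rot: [-179.4, -9.0, 176.8]
wrist_force: [0.0, -0.1, 0.0]
finger_gap: 0.0499
grasp_force: 0.0
time_s: 15.65
position: [0.5672, 0.2471, 0.2369]
tcp_rot: [-180.0, -30.1, -179.8]
wrist_force: [0.0, -1.0, -0.7]
finger_gap: 0.0502
grasp_force: 0.0
[-25.3  40.4   6.9  71.  -13.8  97.7  73. ]
N 1 row [0.47, -0.56, -1.74] [-0.111, -0.15, 0.141] TCP [0.5677 0.2465 0.2386]
N 6 row [0.04, -0.06, 26.38] [-0.018, -0.025, 0.024] TCP [0.4877 0.2465 0.1   ]
rod_a [([0.469, 0.255, 0.166], 0.72), ([0.323, 0.185, 0.015], 0.68), ([0.496, 0.315, 0.139], 0.21)]
rod_a_head []
rod_short [([0.496, 0.312, 0.141], 0.7)]
0.94 3270 261 304 91 247 283.3448275862069
0.67 1450 211 237 0 142 222.53086419753086
pred head, mouth [279.32259767 105.74658218] [279.62867378 236.94755719]
```

```bash
python3 -m pendant '[[0,0,26.4,0,0,0,50],[0,0,26.4,0,0,0,50],[0,0,26.4,0,0,0,50],[0,0,26.4,0,0,0,50],[0,0,26.4,0,0,0,50],[0,0,16,0,0,0,50],[0,0,10.4,0,0,0,50],[0,0,0,0,0,0,50]]' && python3 -m pendant '[[0,0,0,0,0,0,0],[0,0,0,0,0,0,0],[0,0,0,0,0,0,0],[0,0,0,0,0,0,0],[0,0,0,0,0,0,0],[0,0,0,0,0,0,0],[0,0,0,0,0,0,0]]'
python3 - <<'E'
from plan import *
g=np.array([.4972,.2465,.1165]);ax=np.array([-.5592,0,.829])
plan(g+.12*ax,30,180,start=(g,30,180),N=10)
B=(g+.12*ax+[.02,0,.05],30,180)
plan(*B,start=(g+.12*ax,30,180),N=3)
plan(mpt(-.022,.044,.22),-18,180+MY,start=B,N=16)
E
```

```text
time_s: 16.57
position: [0.4876, 0.2454, 0.1015]
tcp_rot: [-180.0, -30.0, -179.9]
wrist_force: [-0.7, -0.2, 0.2]
finger_gap: 0.0499
grasp_force: 0.0
time_s: 17.15
position: [0.4895, 0.2461, 0.1031]
tcp_rot: [179.9, -29.8, -179.9]
wrist_force: [2.4, 1.4, 5.9]
finger_gap: 0.0099
grasp_force: 58.5
N 10 row [10.79, 0.0, -5.26] [0.0, 0.0, 0.0] TCP [0.4206 0.2465 0.1995]
N 3 row [2.56, 0.0, -17.77] [0.0, 0.0, 0.0] TCP [0.4406 0.2465 0.2495]
N 16 row [-8.89, -24.8, 2.16] [-0.051, -2.995, 0.486] TCP [ 0.5481 -0.1585  0.2019]
```

```bash
python3 -m pendant '[[5,0,-2.5,0,0,0,0],[10.8,0,-5.3,0,0,0,0],[10.8,0,-5.3,0,0,0,0],[10.8,0,-5.3,0,0,0,0],[10.8,0,-5.3,0,0,0,0],[10.8,0,-5.3,0,0,0,0]]' && python3 -m pendant '[[10.8,0,-5.3,0,0,0,0],[10.8,0,-5.3,0,0,0,0],[10.8,0,-5.3,0,0,0,0],[10.8,0,-5.3,0,0,0,0],[5.4,0,-2.6,0,0,0,0],[2.6,0,-17.8,0,0,0,0],[2.6,0,-17.8,0,0,0,0],[2.6,0,-17.8,0,0,0,0],[0,0,0,0,0,0,0]]'
python3 - <<'E'
from plan import *
from h import *
plan(mpt(-.022,.044,.22),-18,180+MY,N=17)
viewer.camera("scene");print([(n,np.round(d["xyz"],3).tolist(),round(d["conf"],2)) for n in("rod_a","rod_short") for d in viewer.spot_in(n,"scene")])
E
```

```text
time_s: 17.65
position: [0.4513, 0.2458, 0.158]
tcp_rot: [180.0, -29.9, -179.9]
wrist_force: [0.8, 1.0, -1.4]
finger_gap: 0.0099
grasp_force: 58.4
time_s: 18.4
position: [0.4433, 0.2459, 0.2547]
tcp_rot: [179.9, -29.7, -179.9]
wrist_force: [0.7, -1.3, -2.4]
finger_gap: 0.0098
grasp_force: 58.5
N 17 row [-8.23, -23.32, 2.38] [-0.041, -2.802, 0.46] TCP [ 0.5481 -0.1585  0.2019]
[('rod_a', [0.336, 0.181, 0.012], 0.86), ('rod_a', [0.486, 0.247, 0.226], 0.77), ('rod_a', [0.733, 0.286, 0.014], 0.74), ('rod_a', [0.547, -0.242, 0.111], 0.7), ('rod_a', [0.3, -0.173, 0.012], 0.64), ('rod_short', [0.595, -0.184, 0.054], 0.21)]
```

```bash
python3 -m pendant '[[-8.2,-23.3,2.4,-0.04,-2.8,0.46,0],[-8.2,-23.3,2.4,-0.04,-2.8,0.46,0],[-8.2,-23.3,2.4,-0.04,-2.8,0.46,0],[-8.2,-23.3,2.4,-0.04,-2.8,0.46,0],[-8.2,-23.3,2.4,-0.04,-2.8,0.46,0],[-8.2,-23.3,2.4,-0.04,-2.8,0.46,0],[-8.2,-23.3,2.4,-0.04,-2.8,0.46,0],[-8.2,-23.3,2.4,-0.04,-2.8,0.46,0],[-8.2,-23.3,2.4,-0.04,-2.8,0.46,0]]' && python3 -m pendant '[[-8.2,-23.3,2.4,-0.04,-2.8,0.46,0],[-8.2,-23.3,2.4,-0.04,-2.8,0.46,0],[-8.2,-23.3,2.4,-0.04,-2.8,0.46,0],[-8.2,-23.3,2.4,-0.04,-2.8,0.46,0],[-8.2,-23.3,2.4,-0.04,-2.8,0.46,0],[-8.2,-23.3,2.4,-0.04,-2.8,0.46,0],[-8.2,-23.3,2.4,-0.04,-2.8,0.46,0],[-8.2,-23.3,2.4,-0.04,-2.8,0.46,0],[0,0,0,0,0,0,0],[0,0,0,0,0,0,0]]'
python3 - <<'E'
from plan import *
from h import *
s=sensors.read_state();print(np.round(s["q"],1))
W=viewer.camera_model("wrist");im=viewer.camera("wrist")
R=Ro.from_euler('xyz',s["tcp_rot"],degrees=True).as_matrix();p=np.array(s["position"])
for n in("scene","top"):
    viewer.camera(n);print(n,[(k,np.round(d["xyz"],3).tolist(),round(d["conf"],2)) for k in("rod_short","rod_a") for d in viewer.spot_in(k,n)])
for d in viewer.cut_out("rod_a","wrist")[:2]:
    ys,xs=np.nonzero(d["region"]);print(round(d["conf"],2),len(xs),xs.min(),xs.max(),ys.min(),ys.max())
    # head band: wide rows
    wd=np.array([[y,np.ptp(xs[ys==y]),xs[ys==y].mean()] for y in range(ys.min(),ys.max()) if (ys==y).any()]);print(wd[::12].round(0).tolist())
E
python3 -c "
from plan import *
plan(mpt(-.022,.044,.22),-18,180+MY,N=1)"
```

```text
time_s: 19.3
position: [0.4972, 0.0328, 0.209]
tcp_rot: [-179.1, -4.6, 176.0]
wrist_force: [1.7, 0.2, -2.3]
finger_gap: 0.0102
grasp_force: 58.6
time_s: 20.13
position: [0.5448, -0.159, 0.1979]
tcp_rot: [-179.9, 17.6, 172.4]
wrist_force: [0.2, 1.0, -1.2]
finger_gap: 0.01
grasp_force: 58.7
[ -2.5  12.2  18.8 116.5 -10.8  34.8 105.6]
scene [('rod_short', [0.495, 0.315, 0.128], 0.66), ('rod_a', [0.607, -0.161, 0.206], 0.83), ('rod_a', [0.595, -0.246, 0.11], 0.79), ('rod_a', [0.734, 0.287, 0.015], 0.65), ('rod_a', [0.3, -0.177, 0.014], 0.57), ('rod_a', [0.338, 0.181, 0.016], 0.54)]
top [('rod_short', [0.49, 0.308, 0.141], 0.66), ('rod_short', [0.615, -0.185, 0.023], 0.3), ('rod_a', [0.299, 0.18, 0.014], 0.75), ('rod_a', [0.619, -0.181, 0.024], 0.64), ('rod_a', [0.727, 0.279, 0.012], 0.58), ('rod_a', [0.62, -0.164, 0.216], 0.52), ('rod_a', [0.606, -0.258, 0.112], 0.45)]
0.88 16964 221 338 54 376
[[54.0, 6.0, 288.0], [66.0, 104.0, 280.0], [78.0, 117.0, 280.0], [90.0, 115.0, 280.0], [102.0, 113.0, 280.0], [114.0, 110.0, 280.0], [126.0, 104.0, 280.0], [138.0, 88.0, 280.0], [150.0, 42.0, 280.
[... 308 characters left out ...]
0], [330.0, 25.0, 282.0], [342.0, 25.0, 282.0], [354.0, 25.0, 282.0], [366.0, 23.0, 282.0]]
0.75 6335 85 180 30 301
[[30.0, 21.0, 118.0], [42.0, 56.0, 113.0], [54.0, 55.0, 116.0], [66.0, 23.0, 118.0], [78.0, 22.0, 122.0], [90.0, 21.0, 124.0], [102.0, 20.0, 127.0], [114.0, 20.0, 130.0], [126.0, 20.0, 132.0], [138.0, 20.0, 135.0], [150.0, 19.0, 138.0], [162.0, 19.0, 140.0], [174.0, 18.0, 143.0], [186.0, 17.0, 146.0], [198.0, 18.0, 149.0], [210.0, 17.0, 152.0], [222.0, 14.0, 155.0], [234.0, 17.0, 158.0], [246.0, 16.0, 160.0], [258.0, 15.0, 164.0], [270.0, 14.0, 166.0], [282.0, 15.0, 168.0], [294.0, 15.0, 172.0]]
N 1 row [-2.71, -0.58, -2.18] [-0.086, -0.255, 0.137] TCP [ 0.5481 -0.1585  0.2019]
```

```bash
python3 - <<'E'
from plan import *
from h import *
s=sensors.read_state();W=viewer.camera_model("wrist")
R=Ro.from_euler('xyz',s["tcp_rot"],degrees=True).as_matrix();p=np.array(s["position"])
g=p-R[:,2]*.019
for ang in(62,65,68):
  for L in(.074,.078,.082,.086):
    e=R@np.array([np.sin(np.radians(ang)),0,-np.cos(np.radians(ang))]);n=np.cross(e,R[:,1])
    H=g+L*e
    pts=np.array([proj(W,H-k*.014*e+.014*(np.cos(t)*R[:,1]+np.sin(t)*n)) for k in(0,1) for t in np.linspace(0,6.28,40)])
    print(ang,L,"rows",pts[:,1].min().round(0),pts[:,1].max().round(0),"cols",pts[:,0].min().round(0),pts[:,0].max().round(0))
E
```

```text
62 0.074 rows 93.0 200.0 cols 218.0 335.0
62 0.078 rows 79.0 188.0 cols 216.0 336.0
62 0.082 rows 63.0 174.0 cols 214.0 338.0
62 0.086 rows 47.0 159.0 cols 212.0 340.0
65 0.074 rows 90.0 190.0 cols 220.0 333.0
65 0.078 rows 75.0 176.0 cols 218.0 334.0
65 0.082 rows 60.0 162.0 cols 216.0 336.0
65 0.086 rows 44.0 147.0 cols 214.0 338.0
68 0.074 rows 88.0 180.0 cols 222.0 331.0
68 0.078 rows 73.0 166.0 cols 221.0 333.0
68 0.082 rows 58.0 152.0 cols 219.0 334.0
68 0.086 rows 43.0 136.0 cols 217.0 336.0
```

```bash
python3 - <<'E'
from plan import *
A=(mpt(-.020,.044,.21),-18,180+MY);plan(*A,N=2);plan(mpt(-.020,.044,.123),-18,180+MY,start=A,N=6)
E
```

```text
N 2 row [-0.78, -0.28, 3.98] [-0.043, -0.127, 0.068] TCP [ 0.5501 -0.1587  0.1919]
N 6 row [4.48, -0.0, 13.79] [0.0, 0.0, 0.0] TCP [ 0.5501 -0.1587  0.1049]
```

```bash
python3 -m pendant '[[-0.8,-0.3,4,-0.04,-0.13,0.07,0],[-0.8,-0.3,4,-0.04,-0.13,0.07,0],[4.5,0,13.8,0,0,0,0],[4.5,0,13.8,0,0,0,0],[4.5,0,13.8,0,0,0,0],[4.5,0,13.8,0,0,0,0],[4.5,0,13.8,0,0,0,0],[3,0,9.2,0,0,0,0],[0,0,0,0,0,0,0],[0,0,0,0,0,0,0]]'
python3 - <<'E'
from plan import *
from h import *
print(np.round(sensors.read_state()["q"],1))
plan(mpt(-.020,.044,.105),-18,180+MY,N=1)
W=viewer.camera_model("wrist");viewer.camera("wrist")
for d in viewer.cut_out("rod_a","wrist")[:2]:
    ys,xs=np.nonzero(d["region"]);print(round(d["conf"],2),len(xs),xs.min(),xs.max(),ys.min(),ys.max())
E
```

```text
time_s: 21.37
position: [0.5499, -0.1596, 0.1094]
tcp_rot: [-180.0, 18.0, 172.3]
wrist_force: [0.7, -0.5, -1.3]
finger_gap: 0.0101
grasp_force: 58.7
[  2.   20.7  14.3 119.8 -18.3  23.3 112.7]
N 1 row [6.85, 0.86, 21.45] [-0.032, -0.026, -0.076] TCP [ 0.5501 -0.1587  0.0869]
0.97 17490 220 339 52 376
0.82 11497 0 135 44 385
```

```bash
python3 -m pendant '[[0.9,0.5,2.9,0,0,0,0],[0.9,0.4,2.9,0,0,0,0],[0.9,0,2.9,0,0,0,0],[0,0,0,0,0,0,0]]' && python3 -m pendant '[[0.6,0,1.9,0,0,0,0],[0.6,0,1.9,0,0,0,0],[0.6,0,1.9,0,0,0,0],[0,0,0,0,0,0,0]]' && python3 -m pendant '[[0.6,0,1.9,0,0,0,0],[0.6,0,1.9,0,0,0,0],[0,0,0,0,0,0,0]]'
```

```text
time_s: 21.8
position: [0.5501, -0.1584, 0.1001]
tcp_rot: [-180.0, 18.0, 172.3]
wrist_force: [-0.1, -0.1, -2.5]
finger_gap: 0.0101
grasp_force: 58.7
time_s: 22.13
position: [0.5504, -0.1586, 0.0945]
tcp_rot: [-180.0, 18.0, 172.3]
wrist_force: [-2.3, 0.8, 4.3]
finger_gap: 0.0099
grasp_force: 58.6
time_s: 22.38
position: [0.5504, -0.1585, 0.0905]
tcp_rot: [-180.0, 18.0, 172.3]
wrist_force: [-0.1, 0.7, 2.6]
finger_gap: 0.0102
grasp_force: 58.4
```

```bash
python3 -m pendant '[[0.5,0,1.5,0,0,0,0],[0.3,0,1,0,0,0,0],[0,0,0,0,0,0,0]]' && python3 -m pendant '[[0.3,0,0.9,0,0,0,0],[0,0,0,0,0,0,0]]'
```

```text
time_s: 22.63
position: [0.5505, -0.1586, 0.0884]
tcp_rot: [180.0, 18.1, 172.3]
wrist_force: [-9.3, 3.2, 16.4]
finger_gap: 0.0095
grasp_force: 59.9
time_s: 22.8
position: [0.5507, -0.1584, 0.088]
tcp_rot: [180.0, 18.1, 172.3]
wrist_force: [-12.0, 4.5, 26.5]
finger_gap: 0.01
grasp_force: 61.4
```

```bash
python3 -m pendant '[[-0.3,0,-1,0,0,0,0],[0,0,0,0,0,0,0]]' && python3 -m pendant '[[0,0,0,0,0,0,14],[0,0,0,0,0,0,18],[0,0,0,0,0,0,26],[0,0,0,0,0,0,30],[0,0,0,0,0,0,30]]' && python3 -m pendant '[[0,0,-10,0,0,0,32],[0,0,-20,0,0,0,40],[0,0,-35,0,0,0,45],[0,0,-35,0,0,0,45],[0,0,-35,0,0,0,45],[0,0,-15,0,0,0,45],[0,0,0,0,0,0,45]]'
python3 - <<'E'
from plan import *
from h import *
W=viewer.camera_model("wrist");viewer.camera("wrist")
for d in viewer.cut_out("rod_a","wrist"):
    ys,xs=np.nonzero(d["region"]);print(round(d["conf"],2),len(xs),xs.min(),xs.max(),ys.min(),ys.max())
    for y in np.linspace(ys.min()+3,ys.max()-3,9).astype(int):
        x=xs[ys==y]
        X=at_z(W,(x.mean(),y),.105)-[*MC,0];a=np.radians(MY);print("  w",np.ptp(x),"mod",(1000*np.array([X[0]*np.cos(a)+X[1]*np.sin(a),-X[0]*np.sin(a)+X[1]*np.cos(a)])).round(1))
for n in("scene","top"):
    viewer.camera(n)
    for k in("rod_short","crimper","bottle","lug_tray"):print(n,k,[(np.round(d["xyz"],3).tolist(),round(d["conf"],2)) for d in viewer.spot_in(k,n)])
E
```

```text
time_s: 22.97
position: [0.5505, -0.1584, 0.0884]
tcp_rot: [-180.0, 18.0, 172.4]
wrist_force: [-1.2, 1.8, 4.6]
finger_gap: 0.0103
grasp_force: 58.9
time_s: 23.38
position: [0.5502, -0.1586, 0.0879]
tcp_rot: [-180.0, 18.0, 172.3]
wrist_force: [-0.2, -0.6, 0.4]
finger_gap: 0.0301
grasp_force: 0.0
time_s: 23.97
position: [0.5047, -0.1527, 0.2351]
tcp_rot: [180.0, 18.4, 172.3]
wrist_force: [0.7, -0.4, 0.9]
finger_gap: 0.0449
grasp_force: 0.0
0.98 3900 261 302 86 305
  w 34 mod [-103.8   46.4]
  w 27 mod [-86.2  45.3]
  w 16 mod [-66.3  45.7]
  w 15 mod [-45.5  45.3]
  w 14 mod [-21.8  45.7]
  w 13 mod [ 4.3 45.2]
  w 12 mod [31.9 45.6]
  w 12 mod [63.8 45.6]
  w 10 mod [99.5 45.6]
0.64 3692 125 189 87 284
  w 38 mod [-103.2  -43.5]
  w 38 mod [-87.7 -46.7]
  w 16 mod [-70.2 -45.3]
  w 15 mod [-51.4 -44.8]
  w 15 mod [-31.  -45.5]
  w 14 mod [ -8.8 -45.1]
  w 14 mod [ 15.5 -45. ]
  w 12 mod [ 42.  -44.9]
  w 3 mod [ 71.3 -49. ]
scene rod_short [([0.497, 0.318, 0.124], 0.86)]
scene crimper [([0.653, -0.0, 0.084], 0.67)]
scene bottle [([0.8, 0.058, 0.082], 0.79)]
scene lug_tray [([0.423, -0.013, 0.01], 0.94), ([0.494, 0.314, 0.121], 0.4)]
top rod_short [([0.488, 0.309, 0.147], 0.74)]
top crimper [([0.593, -0.01, 0.092], 0.65)]
top bottle [([0.768, 0.042, 0.087], 0.86), ([0.594, -0.2, 0.052], 0.28)]
top lug_tray [([0.432, -0.01, 0.003], 0.8)]
```

Both rods are seated: y is about ±45 mm, heads at -103 and tails at about +99. The short rod, crimper, bottle and tray haven't moved, and the gripper is clear.

```bash
python3 -c "
from workcell import ticket
print(ticket.hand_in())"
```

```text
the job is handed in; nothing more can be done
None
```

The job is handed in: at the last check both long rods lay in their saddle pairs, heads at the near side, and the short rod, crimper, bottle and tray had not moved; hand-in returned no verdict.

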